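# Set the forge blower to the yellow blast mark and start it

## Task

Push the protruding tab of the forge blower's round selector with your fingertips until it points squarely at the yellow mark; then, without moving it off that mark, press the green start button all the way down and let it come back up. Nothing is to be gripped: do not pinch the tab between the fingers, and leave everything else on the bench where it is.

Things in the scene. Friction and masses are not known exactly. Their poses are not given: they have to be found in the camera images.
- blast_dial: Selector housing: flat grey round casting fixed to the bench, 320 mm across, top face 40 mm above the bench. Origin on the bench, on the selector's vertical axis; +x points from the axis at the white mark, z up. On its top face, 132 mm from the axis, lie the white mark (angle 0) and four coloured marks at +1.25, +0.65, -0.65, -1.25 rad (+ is anticlockwise from above), colours in any order.
- selector (a joint): Selector angle, rad: 0 with the tab pointing at the white mark, growing anticlockwise from above, stops at -1.7 and 1.7; starts within 0.2 of 0. No spring, no clicks: friction holds it where it is left; about 4 N at the tab turns it. The turning part: an aluminium disc 200 mm across, upper face 52 mm above the bench, on it a black hub 96 mm across, its top 88 mm above the bench, and the tab.
- tab_top (a point): Point on top of the tab, 80 mm from the selector's axis and 88 mm above the bench. The tab is an upright orange fin with a thin white core line that protrudes radially from the hub: it reaches from the hub (48 mm from the axis) to 102 mm from the axis, is 14 mm thick, and stands from the disc (52 mm above the bench) to 88 mm above the bench.
- tab_aim (a point): The point at which the tab points: on the tab's centre line, 132 mm from the axis (30 mm beyond the tab's outer end), at the height of the housing's top face. It turns with the tab and lies over a mark's centre when the tab points exactly at that mark.
- mark_yellow: The yellow mark, a flat disc 24 mm across and 1.5 mm thick on the housing's top face, 132 mm from the selector's axis; origin at its centre, 40 mm above the bench.
- station: Fixed yellow block 90 x 80 x 50 mm with the start button on its top; origin at the centre of its underside.
- start (a joint): Travel of the green start button in m: 0 when up, 0.007 fully down. A spring brings it up again; about 6 N presses it fully down.
- start_top (a point): Centre of the top face of the green start button, 36 mm across in a black collar 52 mm across; it stands 69 mm above the bench when up, and moves straight down when pressed.
- oil_can: Loose upright can, 66 mm across, 150 mm high, 200 to 240 mm from the selector's axis on the housing's +y side; origin at the centre of its underside.
- nut: Loose steel nut, 34 mm across, 14 mm high, lying on the housing's top face; origin at the centre of its underside.
- rivet_cup: Loose steel cup, 56 mm across, 70 mm high, about 110 mm beyond the start button; origin at the centre of its underside.
- hammer: Loose hammer, 300 mm long, lying on the left of the bench, beyond the can.
- tongs: Loose steel tongs, 290 mm long, lying flat on the far right of the bench.
- horseshoe: Loose horseshoe, about 110 mm, lying flat near the robot on its right.
- wire_brush: Loose brush, 200 mm long, lying on the far side of the bench behind the selector.

How it is judged:
By the outcome, as a careful person would: the job done as asked, in the order asked, and still so for the second after the job is handed in, with the robot touching nothing.
It also fails if it takes over 51 s, if anything falls off the work surface, if the arm or the gripper's body presses on something with over 40 N, if the wrist force passes 120 N, or if a joint passes its speed limit or range.

## Robot

A 6-joint arm with a two-finger parallel gripper is mounted at the origin on the work surface. World frame = base frame: x ahead of the robot, y to its left, z up, the work surface at z = 0. Lengths are in m, angles in rad, forces in N, time in s.
With the tool pointing down it reaches from about 0.325 to 0.75 m from the base axis. Payload 7.6 kg.
Tool frame: the origin (TCP) lies midway between the tips of the shut fingers; the grasp point (between the pads) lies 19 mm behind it; z points along the fingers, y is the line along which they close (so a half turn about z gives the same grasp; the last joint's range is limited). The gripper opens to 85 mm and grips with 20 to 120 N. Pads are 22 mm wide; open, the fingers measure 114 mm over their backs; the gripper's body (76 mm by 85 mm) begins 54 mm behind the grasp point. The pads swing forward as they close: fully open they stand 13 mm farther back than shut.
Start: joints at [-1.368, 0.052, 1.401, -0, 1.689, -0.07], TCP at [0.141, -0.506, 0.231] pointing down, gripper open.
Joint ranges: [-2.9, 2.9], [-0.91, 2.17], [0.12, 2.37], [-1.06, 4.2], [0.26, 2.73], [-2.93, 2.93]. Speed limits (rad/s): [2.57, 2.57, 3.01, 3.14, 3.14, 3.14].

## Interface

Orientations are given as a unit quaternion [w, x, y, z].
In Python, from workcell import * gives the robot as it stands.
- The arm moves only by the shell command python3 -m jog 'ROWS' [FORCE]. ROWS is JSON, a list of rows, each a list of 5 numbers: the opening, from -1 (shut) to 1 (fully open), so that 0 is half open, then the shift along the world's x, y, z scaled (see below), then the turn about the world's z scaled (see below). In form: [[claw, x, y, z, spin], ...]. A call has 1 to 12 rows; each row shifts and turns the commanded pose from where the row before left it; what a row does not reach is not made up. The controller multiplies each number of a shift by 30 mm and each number of a turn by 180 degrees. A row lasts 1/10 s, in which the tool goes at most 50 mm and 8.59 degrees, less where a joint would pass 70% of its speed; a pose out of reach is approached as far as the arm can. A call with a number of a shift or a turn outside -1 to 1 is refused whole. A call with a gripper value outside its range is refused whole. The fingers move at their own pace and stop on an object; FORCE is the grip in N (left out, the last holds). Time passes only in rows, so rows that do not move let the fingers close. It gives the time, the measured TCP pose, the force, the opening and the grip force at its end, in the units of the state.
- read_state(): the state, without advancing time (a new reading comes with each control period).
- get_image(name): name is "scene" or "top" or "wrist"; returns a dict with "frame" (400x640x3 uint8, red, green, blue), "fx", "fy", "cx", "cy" (pixels), "camera_from_world" (4x4, takes a point from world to camera coordinates). Camera axes: x right, y down, z forward; pixel columns grow to the right and rows downward; lengths in m; the calibration is good to about 2 mm. A picture is of the moment at which its call begins. There is no depth.
- close_job(): hands the job in; it is judged then, once.
The state is a dict: "time": time; "joints": joint angles; "qvel": joint speeds; "joint_torque": joint torques, N m; "tcp_pos": TCP position; "eef_rot": TCP orientation; "force": force on the tool from outside, world axes, zero at the start; "ft_torque": the same for the moment, N m; "opening": opening from 0.0 (shut) to 1.0 (fully open); "gripper_force": force on a finger pad.
Only numpy, scipy, OpenCV 4.12 (cv2) and the standard library are available. Lean on these libraries where they do the work, as an engineer would, in place of code of your own. Each camera call takes 0.05 s, during which the arm holds its last target. There are 200 camera calls.

## Working session

There is one attempt and no reset: what is moved stays moved. The work goes in short steps, Python scripts to look and compute and a shell command to move; the robot and the scene stay as the last step left them, time stands still between calls to the robot, and variables do not carry over. Pictures are saved under pics/ and viewed, at most 10 in all, crops included, and the job is handed in when it is done.

```bash
mkdir -p pics
cat > h.py <<'E'
from workcell import *
import numpy as np, cv2
def snap(n,f):
    im=get_image(n); cv2.imwrite('pics/'+f,im['frame'][:,:,::-1]); return im
def back(im,u,v,z):
    T=np.array(im['camera_from_world']);R=T[:3,:3];c=-R.T@T[:3,3]
    d=R.T@np.array([(u-im['cx'])/im['fx'],(v-im['cy'])/im['fy'],1]); return c+d*(z-c[2])/d[2]
E
python3 - <<'E'
from h import *
im=snap('top','top1.png')
import pickle; pickle.dump(im,open('top1.pkl','wb'))
im2=snap('scene','sc1.png')
s=read_state();print(s['time'],s['tcp_pos'],s['eef_rot'],s['opening'])
E
```

```text
0.1 [ 0.14141148 -0.50532582  0.23056436] [-6.81215547e-04  9.90712659e-01  1.35970442e-01 -5.51258658e-05] 1.0019890454752027
```

View pics/top1.png

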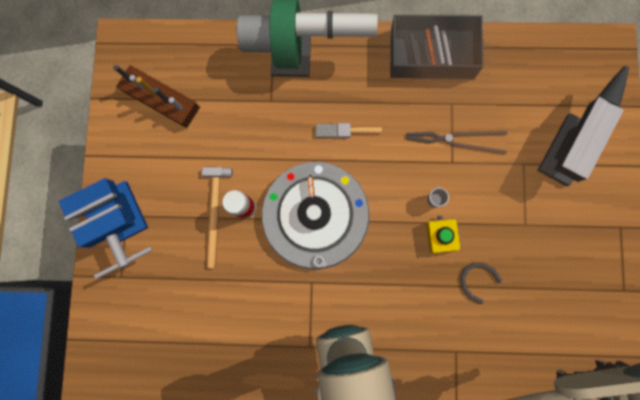

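View pics/sc1.png

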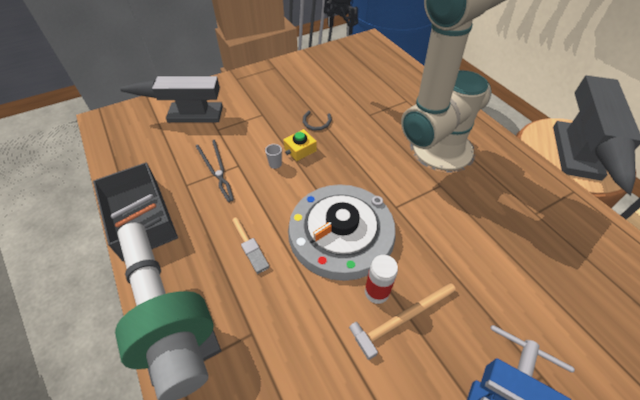

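The top view shows the dial at about (316,215), the white mark (318,170), yellow (345,181), and the tab around (311,187), just left of white. The button is at (445,236). Yellow is at -0.65, so the push goes clockwise (towards -y).

```bash
cat >> h.py <<'E'
def blob(im,box,f):
    x0,y0,x1,y1=box; h=cv2.cvtColor(im['frame'],cv2.COLOR_RGB2HSV)[y0:y1,x0:x1].astype(int)
    m=f(h[...,0],h[...,1],h[...,2]); v,u=np.nonzero(m); return u.mean()+x0,v.mean()+y0,len(u)
E
python3 - <<'E'
from h import *
import pickle; im=pickle.load(open('top1.pkl','rb'))
P={}
for n,b,f,z in [('white',(310,163,326,176),lambda h,s,v:(s<40)&(v>190),.0415),
 ('yellow',(337,174,353,188),lambda h,s,v:(h>20)&(h<35)&(s>120),.0415),
 ('red',(284,170,298,183),lambda h,s,v:((h<8)|(h>170))&(s>120),.0415),
 ('blue',(352,196,366,210),lambda h,s,v:(h>100)&(h<130)&(s>110),.0415),
 ('green',(266,190,280,204),lambda h,s,v:(h>40)&(h<85)&(s>110),.0415),
 ('tab',(302,174,320,200),lambda h,s,v:(h>3)&(h<20)&(s>90)&(v>120),.08),
 ('button',(433,224,457,248),lambda h,s,v:(h>40)&(h<85)&(s>110),.069)]:
    u,v,k=blob(im,b,f);P[n]=back(im,u,v,z);print(n,round(u,1),round(v,1),k,P[n].round(4))
# fit axis pose by rigid registration
ang=dict(white=0,red=.65,green=1.25,yellow=-.65,blue=-1.25)
A=np.array([[.132*np.cos(a),.132*np.sin(a)] for a in ang.values()]);B=np.array([P[n][:2] for n in ang])
M,_=cv2.estimateAffinePartial2D(A,B);print(M, np.hypot(M[0,0],M[1,0]))
am,bm=A.mean(0),B.mean(0);Hc=(A-am).T@(B-bm);th=np.arctan2(Hc[0,1]-Hc[1,0],Hc[0,0]+Hc[1,1])
R=np.array([[np.cos(th),-np.sin(th)],[np.sin(th),np.cos(th)]]);c=bm-R@am
print('axis',c,'th',th,'res',(A@R.T+c-B).round(4).tolist())
d=P['tab'][:2]-c;print('tab r',np.hypot(*d),'sel',np.arctan2(d[1],d[0])-th)
for n,u,v,z in [('nut',319,261,.05),('can',234,203,.15),('cup',438,198,.07)]:print(n,back(im,u,v,z).round(3))
E
```

```text
white 318.2 168.9 48 [0.6397 0.1224 0.0415]
yellow 344.6 180.0 50 [0.6081 0.044  0.0415]
red 290.4 176.1 46 [0.6167 0.2035 0.0415]
blue 358.5 202.5 44 [0.5427 0.0024 0.0415]
green 273.0 196.2 41 [0.556  0.2523 0.0415]
tab 310.5 185.9 71 [0.5824 0.1404 0.08  ]
button 445.6 235.0 166 [ 0.4524 -0.2417  0.069 ]
[[ 0.9976463   0.05379841  0.50777048]
 [-0.05379841  0.9976463   0.129485  ]] 0.9990957990962548
axis [0.50769364 0.12948914] th -0.053873110724550304 res [[-0.0002, 0.0], [0.0002, 0.0001], [-0.0, 0.0], [0.0002, 0.0001], [-0.0001, -0.0003]]
tab r 0.07552529484076548 sel 0.1988215573698679
nut [0.372 0.112 0.05 ]
can [0.521 0.339 0.15 ]
cup [ 0.556 -0.221  0.07 ]
```

```bash
python3 -m jog '[[-1,0.61,0.96,0,-0.02],[-1,0.61,0.96,0,-0.02],[-1,0.61,0.96,0,0],[-1,0.61,0.96,0,0],[-1,0.61,0.96,0,0],[-1,0.61,0.96,0,0],[-1,0.61,0.96,0,0],[-1,0.61,0.96,0,0],[-1,0.61,0.96,0,0],[-1,0.61,0.96,0,0],[-1,0.61,0.96,0,0],[-1,0.61,0.96,0,0]]'
python3 -m jog '[[-1,0.61,0.96,0,0],[-1,0.61,0.96,0,0],[-1,0.61,0.96,0,0],[-1,0.61,0.96,0,0],[-1,0.61,0.96,0,0],[-1,0.61,0.96,0,0],[-1,0.61,0.96,0,0],[-1,0.61,0.96,0,0],[-1,0.61,0.96,0,0],[-1,0.61,0.96,0,0],[-1,0.61,0.96,0,0],[-1,0,0,0,0]]'
```

```text
time: 1.3
tcp_pos: [0.3614, -0.1586, 0.2311]
eef_rot: [-0.0, 0.997, 0.073, -0.0]
force: [0.2, -1.0, -0.6]
opening: -0.002
gripper_force: 0.0
time: 2.5
tcp_pos: [0.5629, 0.1597, 0.2294]
eef_rot: [-0.0, 0.997, 0.075, -0.001]
force: [0.0, -0.1, 0.1]
opening: 0.001
gripper_force: 0.0
```

```bash
python3 -m jog '[[-1,0.64,0.88,0,0],[-1,0,0,-1,0],[-1,0,0,-1,0],[-1,0,0,-0.6,0],[-1,0,0,0,0]]'
python3 - <<'E'
from h import *
snap('wrist','w1.png')
E
```

```text
time: 3.0
tcp_pos: [0.5797, 0.1823, 0.1495]
eef_rot: [0.001, 0.997, 0.073, -0.004]
force: [0.3, 0.3, -0.5]
opening: -0.0
gripper_force: 0.0
```

View pics/w1.png

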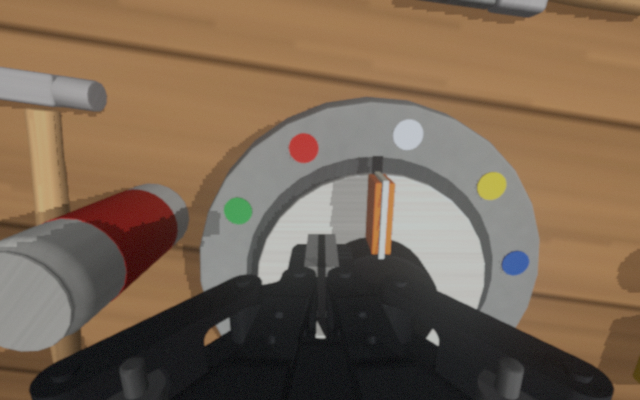

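The fingertips (322,250) are left of the tab (380,215), with clear space between them, and the can is well clear. I'll lower, then work out the arc.

```bash
python3 -m jog '[[-1,0,0,-1,0],[-1,0,0,-1,0],[-1,0,0,-0.75,0],[-1,0,0,0,0]]'
cat > arc.py <<'E'
from h import *
def arc(phis,d,r=.080):
    p=np.array(read_state()['tcp_pos'][:2])
    for a in phis:
        q=np.array([.5077,.1295])+r*np.array([np.cos(a),np.sin(a)])+d*np.array([-np.sin(a),np.cos(a)])
        print(round(a,3),q.round(4),((q-p)/.03).round(2)); p=q
E
python3 -c "
from arc import *
arc(np.linspace(.145,-.6,13),.019)"
```

```text
time: 3.45
tcp_pos: [0.5803, 0.1826, 0.0688]
eef_rot: [0.0, 0.997, 0.073, -0.002]
force: [-0.4, 0.5, -0.0]
opening: 0.001
gripper_force: 0.0
0.145 [0.5841 0.1599] [ 0.13 -0.76]
0.083 [0.5859 0.1551] [ 0.06 -0.16]
0.021 [0.5873 0.1502] [ 0.05 -0.16]
-0.041 [0.5884 0.1452] [ 0.04 -0.17]
-0.103 [0.5892 0.1401] [ 0.03 -0.17]
-0.165 [0.5897 0.1351] [ 0.02 -0.17]
-0.228 [0.5899 0.13  ] [ 0.01 -0.17]
-0.29 [0.5898 0.1249] [-0.   -0.17]
-0.352 [0.5893 0.1198] [-0.01 -0.17]
-0.414 [0.5886 0.1147] [-0.03 -0.17]
-0.476 [0.5875 0.1097] [-0.04 -0.17]
-0.538 [0.5861 0.1048] [-0.05 -0.16]
-0.6 [0.5845 0.1   ] [-0.06 -0.16]
```

```bash
python3 -m jog '[[-1,0.07,-0.38,0,0],[-1,0.06,-0.38,0,0],[-1,0.06,-0.16,0,-0.02],[-1,0.05,-0.16,0,-0.02],[-1,0.04,-0.17,0,-0.02],[-1,0.03,-0.17,0,-0.02],[-1,0.02,-0.17,0,-0.02],[-1,0.01,-0.17,0,-0.02]]'
python3 -m jog '[[-1,0,-0.17,0,-0.02],[-1,-0.01,-0.17,0,-0.02],[-1,-0.03,-0.17,0,-0.02],[-1,-0.04,-0.17,0,-0.02],[-1,-0.05,-0.16,0,-0.02],[-1,-0.06,-0.16,0,-0.02],[-1,0,0,0,0]]'
python3 - <<'E'
from h import *
import pickle
pickle.dump(snap('wrist','w2.png'),open('w2.pkl','wb'))
E
```

```text
time: 4.25
tcp_pos: [0.5935, 0.1303, 0.0737]
eef_rot: [-0.001, 0.993, -0.116, 0.002]
force: [1.5, 4.6, 1.7]
opening: 0.003
gripper_force: 2.3
time: 4.95
tcp_pos: [0.588, 0.0992, 0.0736]
eef_rot: [-0.001, 0.954, -0.3, 0.003]
force: [1.6, 1.1, 1.4]
opening: -0.003
gripper_force: 0.8
```

View pics/w2.png

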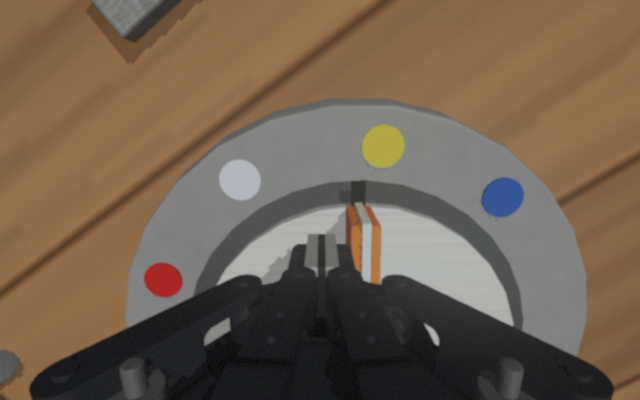

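The tab (top's white line from about (361,206) to (367,282)) points just short of the yellow mark (383,146). I'll measure it.

```bash
cat > meas.py <<'E'
from h import *
from scipy.optimize import least_squares
ang=dict(white=0,red=.65,green=1.25,yellow=-.65,blue=-1.25)
F=dict(yellow=lambda h,s,v:(h>20)&(h<35)&(s>130)&(v>120),red=lambda h,s,v:((h<8)|(h>170))&(s>150),
 blue=lambda h,s,v:(h>100)&(h<130)&(s>130),green=lambda h,s,v:(h>45)&(h<85)&(s>110),white=lambda h,s,v:(s<40)&(v>170))
def fit(im,boxes,line):
    A=[];B=[]
    for n,(u,v) in boxes.items():
        uu,vv,k=blob(im,(u-28,v-28,u+28,v+28),F[n]); p=back(im,uu,vv,.0415)[:2]
        A.append([.132*np.cos(ang[n]),.132*np.sin(ang[n])]);B.append(p);print(n,round(uu,1),round(vv,1),k)
    A=np.array(A);B=np.array(B)
    f=lambda x:((A@np.array([[np.cos(x[2]),np.sin(x[2])],[-np.sin(x[2]),np.cos(x[2])]])+x[:2])-B).ravel()
    s=least_squares(f,[.508,.13,-.05]);x=s.x;print('axis',x.round(4),'res',s.fun.round(4))
    # bright low-saturation line within orange rows
    v0,v1,u0,u1=line;h=cv2.cvtColor(im['frame'],cv2.COLOR_RGB2HSV).astype(int);pts=[]
    for r in range(v0,v1):
        o=[u for u in range(u0,u1) if h[r,u,0]<22 and h[r,u,1]>100 and h[r,u,2]>90]
        if len(o)<4: continue
        w=[u for u in range(min(o),max(o)) if h[r,u,1]<90]
        if len(w)>=3: pts.append([*back(im,np.mean(w),r,.088)[:2]])
    pts=np.array(pts);d=pts-x[:2];rr=np.hypot(*d.T);a=np.arctan2(d[:,1],d[:,0])-x[2]
    print(len(pts),'r',rr.min().round(4),rr.max().round(4),'angle mean',a.mean().round(4),'end/near',a[:8].mean().round(4),a[-8:].mean().round(4))
    vx,vy,_,_=cv2.fitLine(pts.astype(np.float32),cv2.DIST_HUBER,0,.001,.001).ravel()
    if vx*d[0,0]+vy*d[0,1]<0:vx,vy=-vx,-vy
    print('line dir',round(float(np.arctan2(vy,vx)-x[2]),4),'target -0.65')
E
python3 - <<'E'
from meas import *
import pickle
fit(pickle.load(open('w2.pkl','rb')),dict(yellow=(383,146),red=(163,280),blue=(503,197),white=(240,180)),(208,282,340,388))
print(read_state()['tcp_pos'])
E
```

```text
yellow 382.4 145.8 1346
red 162.7 279.8 965
blue 502.3 197.0 1194
white 239.5 179.5 1274
axis [ 0.5071  0.1276 -0.0505] res [ 0.     -0.0001  0.0001  0.0002 -0.0001 -0.0002  0.      0.    ]
64 r 0.0784 0.1089 angle mean -0.5312 end/near -0.5122 -0.5349
line dir -0.5187 target -0.65
[0.58748864 0.09951508 0.07321924]
```

```bash
python3 -c "
import cv2
im=cv2.imread('pics/w2.png')[120:300,300:430];cv2.imwrite('pics/c2.png',cv2.resize(im,None,fx=3.3,fy=3.3,interpolation=cv2.INTER_NEAREST))"
```

```text
(no output)
```

View pics/c2.png

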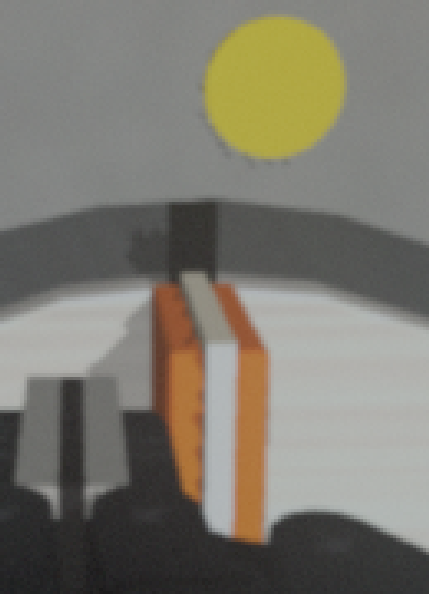

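The crop shows the far-end slanted piece (above row 225) is the tab's end face, so the top face is rows 227–282. I'll refit on that.

Run:
```python
from meas import *
import pickle
fit(pickle.load(open('w2.pkl','rb')),dict(yellow=(383,146),red=(163,280),blue=(503,197),white=(240,180)),(227,276,340,388))
```

```text
yellow 382.4 145.8 1346
red 162.7 279.8 965
blue 502.3 197.0 1194
white 239.5 179.5 1274
axis [ 0.5071  0.1276 -0.0505] res [ 0.     -0.0001  0.0001  0.0002 -0.0001 -0.0002  0.      0.    ]
45 r 0.0784 0.1 angle mean -0.5353 end/near -0.5353 -0.5349
line dir -0.539 target -0.65
```

```bash
python3 -m jog '[[-1,-0.024,-0.05,0,-0.0064],[-1,-0.024,-0.05,0,-0.0064],[-1,-0.024,-0.05,0,-0.0064],[-1,-0.024,-0.05,0,-0.0064],[-1,-0.024,-0.05,0,-0.0064],[-1,0,0,0,0],[-1,0,0,0,0]]'
python3 - <<'E'
from h import *
import pickle
im=snap('wrist','w3.png');pickle.dump(im,open('w3.pkl','wb'))
h=cv2.cvtColor(im['frame'],cv2.COLOR_RGB2HSV).astype(int)
for n,f in [('y',lambda h:(h[...,0]>20)&(h[...,0]<35)&(h[...,1]>130)&(h[...,2]>110)),('b',lambda h:(h[...,0]>100)&(h[...,0]<130)&(h[...,1]>130))]:
    _,_,st,c=cv2.connectedComponentsWithStats(f(h).astype(np.uint8));print(n,[(s[4],q.round(1)) for s,q in zip(st[1:],c[1:]) if s[4]>300])
E
```

```text
time: 5.7
tcp_pos: [0.5822, 0.0928, 0.0706]
eef_rot: [0.0, 0.938, -0.346, -0.0]
force: [2.1, 1.6, 1.6]
opening: 0.001
gripper_force: 1.4
y [(np.int32(1406), array([358.9, 139.9]))]
b [(np.int32(1285), array([488.3, 180. ]))]
```

View pics/w3.png

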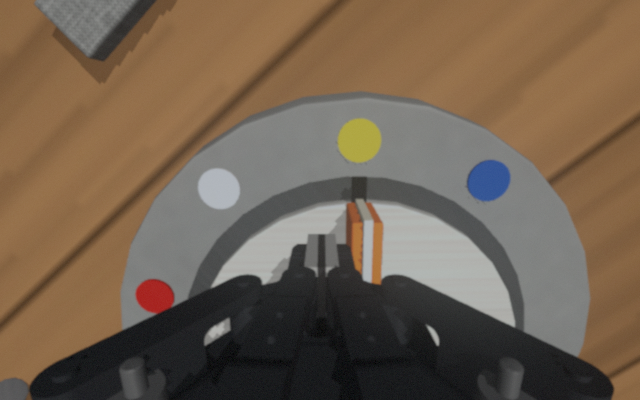

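Tab now points almost exactly at yellow (359,140); the white line runs from (365,222) to (371,282).

Run:
```python
from meas import *
import pickle
fit(pickle.load(open('w3.pkl','rb')),dict(yellow=(359,140),red=(155,295),blue=(488,180),white=(219,188)),(226,276,340,390))
```

```text
yellow 358.9 139.9 1406
red 154.6 295.8 969
blue 488.3 180.0 1285
white 218.5 188.3 1280
axis [ 0.507   0.1275 -0.0501] res [ 0.     -0.0001  0.0001  0.0003 -0.0001 -0.0002 -0.     -0.    ]
48 r 0.0762 0.0988 angle mean -0.6411 end/near -0.6425 -0.6402
line dir -0.6485 target -0.65
```

```bash
python3 -m jog '[[-1,-0.009,-0.017,0,-0.002],[-1,0,0,0,0],[-1,0,0,0,0]]'
python3 -m jog '[[-1,0.27,0.32,0,0],[-1,0.27,0.32,0,0],[-1,0,0,1,0],[-1,0,0,1,0],[-1,0,0,1,0],[-1,0,0,1,0],[-1,0,0,0,0]]'
python3 - <<'E'
from h import *
import pickle
pickle.dump(snap('wrist','w4.png'),open('w4.pkl','wb'))
E
```

```text
time: 6.05
tcp_pos: [0.582, 0.0924, 0.0706]
eef_rot: [0.0, 0.937, -0.349, -0.0]
force: [1.9, 1.7, 0.6]
opening: 0.003
gripper_force: 1.7
time: 6.75
tcp_pos: [0.5996, 0.1113, 0.1956]
eef_rot: [-0.001, 0.937, -0.349, 0.003]
force: [0.1, -0.3, -0.2]
opening: 0.001
gripper_force: 0.0
```

View pics/w4.png

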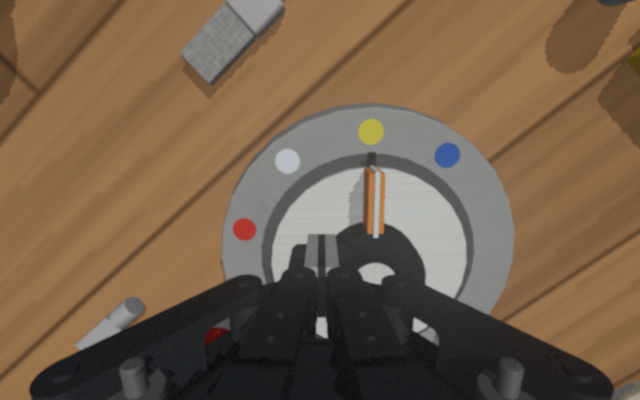

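Tab (375,205) points at yellow (371,132), with the fingers clear of it.

Run:
```python
from meas import *
import pickle
fit(pickle.load(open('w4.pkl','rb')),dict(yellow=(371,132),red=(245,229),blue=(447,155),white=(288,161)),(183,232,355,392))
p=np.array(read_state()['tcp_pos']);print(((np.array([.4524,-.2417,.10])-p)/.03).round(2))
```

```text
yellow 370.3 131.3 453
red 244.0 228.9 350
blue 447.1 154.8 421
white 287.8 161.4 482
axis [ 0.5067  0.1275 -0.0497] res [-0.0002 -0.0001 -0.0003  0.0001 -0.0002 -0.0001  0.0007  0.0001]
49 r 0.0496 0.0922 angle mean -0.6423 end/near -0.642 -0.6408
line dir -0.6476 target -0.65
[ -4.88 -11.76  -3.09]
```

The selector is within 0.01 rad of yellow. On to the button, then a closer look there.

```bash
python3 -m jog '[[-1,-0.41,-0.98,0,0],[-1,-0.41,-0.98,0,0],[-1,-0.41,-0.98,0,0],[-1,-0.41,-0.98,0,0],[-1,-0.41,-0.98,0,0],[-1,-0.41,-0.98,0,0],[-1,-0.41,-0.98,0,0],[-1,-0.41,-0.98,0,0],[-1,-0.41,-0.98,0,0],[-1,-0.41,-0.98,0,0],[-1,-0.41,-0.98,0,0],[-1,-0.41,-0.98,0,0]]'
python3 -m jog '[[-1,0,0,-1,0],[-1,0,0,-1,0],[-1,0,0,-0.7,0],[-1,0,0,0,0],[-1,0,0,0,0]]'
python3 - <<'E'
from h import *
im=snap('wrist','w5.png')
h=cv2.cvtColor(im['frame'],cv2.COLOR_RGB2HSV)
m=cv2.inRange(h,(45,110,40),(85,255,255))
_,_,st,c=cv2.connectedComponentsWithStats(m)
for s,q in zip(st[1:],c[1:]):
    if s[4]>200: print(s,q.round(1),back(im,*q,.069).round(4),'top edge',back(im,q[0],s[1],.069).round(4))
print(read_state()['tcp_pos'])
E
```

```text
time: 8.0
tcp_pos: [0.4491, -0.242, 0.1888]
eef_rot: [-0.0, 0.937, -0.349, -0.002]
force: [0.1, -0.8, -0.2]
opening: -0.002
gripper_force: 0.0
time: 8.5
tcp_pos: [0.4502, -0.241, 0.1092]
eef_rot: [-0.0, 0.937, -0.349, -0.001]
force: [0.3, 0.3, 1.1]
opening: -0.003
gripper_force: 0.0
[ 293  187   58   54 2322] [321.5 213.3] [ 0.4541 -0.2457  0.069 ] top edge [ 0.4669 -0.2567  0.069 ]
[ 0.45085657 -0.241346    0.11038508]
```

View pics/w5.png

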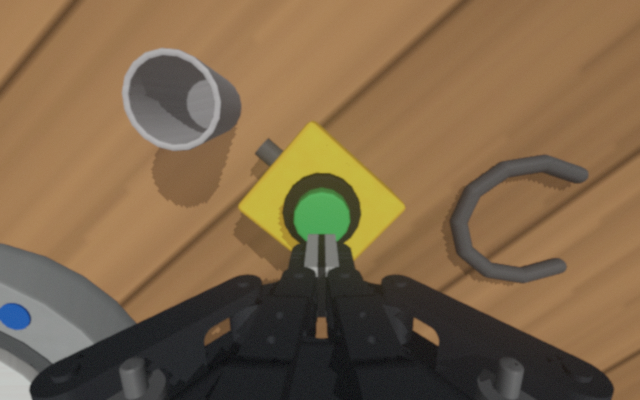

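The button (322,213) is just ahead of the fingertips; the cup (180,100) and horseshoe are clear. Small correction, then down and press.

```bash
python3 -m jog '[[-1,0.07,-0.09,-0.6,0],[-1,0,0,-0.6,0],[-1,0,0,0,0]]'
python3 -m jog '[[-1,0,0,-0.1,0],[-1,0,0,-0.1,0],[-1,0,0,-0.1,0],[-1,0,0,0,0]]'
```

```text
time: 8.85
tcp_pos: [0.4525, -0.2437, 0.0732]
eef_rot: [-0.0, 0.937, -0.349, -0.001]
force: [-1.5, 0.1, 1.1]
opening: -0.004
gripper_force: 0.3
time: 9.25
tcp_pos: [0.4536, -0.2443, 0.0662]
eef_rot: [0.0, 0.937, -0.349, 0.001]
force: [-1.4, 0.4, 6.5]
opening: -0.002
gripper_force: 2.9
```

```bash
python3 -m jog '[[-1,0,0,-0.1,0],[-1,0,0,-0.07,0],[-1,0,0,0,0],[-1,0,0,0,0]]'
```

```text
time: 9.65
tcp_pos: [0.4539, -0.2445, 0.0655]
eef_rot: [0.0, 0.937, -0.349, 0.002]
force: [-16.4, 10.5, 37.0]
opening: 0.001
gripper_force: 18.3
```

Run:
```python
from h import *
im=get_image('wrist')['frame'];sc=get_image('scene')['frame']
a=cv2.resize(im[150:290,240:400,::-1],(560,490),interpolation=cv2.INTER_CUBIC)
b=cv2.resize(sc[120:170,270:330,::-1],(240,200),interpolation=cv2.INTER_CUBIC)
c=np.zeros((490,800,3),np.uint8);c[:,:560]=a;c[:200,560:]=b;cv2.imwrite('pics/p6.png',c)
print(read_state()['tcp_pos'],read_state()['force'])
```

```text
[ 0.45387037 -0.24445719  0.06553531] [-15.97124864  10.20869524  36.72108102]
```

View pics/p6.png

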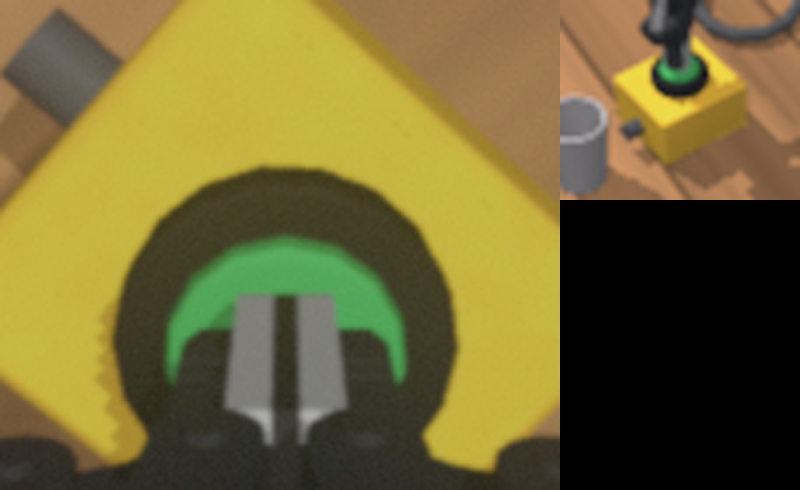

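Fingertips sit well inside the green cap, clear of the collar, and the force jumped from the spring's 6 N to a hard 37 N, so the button is at its stop. Releasing in small steps to confirm the spring travel.

```bash
python3 -m jog '[[-1,0,0,0.17,0],[-1,0,0,0,0]]'; python3 -m jog '[[-1,0,0,0.12,0],[-1,0,0,0,0]]'; python3 -m jog '[[-1,0,0,0.12,0],[-1,0,0,0,0]]'; python3 -m jog '[[-1,0,0,1,0],[-1,0,0,1,0],[-1,0,0,1,0],[-1,0,0,1,0],[-1,0,0,0,0]]'
```

```text
time: 9.95
tcp_pos: [0.4537, -0.2444, 0.067]
eef_rot: [0.0, 0.937, -0.349, 0.002]
force: [0.3, 0.3, 4.7]
opening: -0.001
gripper_force: 2.6
time: 10.15
tcp_pos: [0.4537, -0.2444, 0.0697]
eef_rot: [0.0, 0.937, -0.349, 0.001]
force: [0.8, -1.0, 3.6]
opening: -0.001
gripper_force: 1.8
time: 10.35
tcp_pos: [0.4531, -0.244, 0.0724]
eef_rot: [0.0, 0.937, -0.349, 0.0]
force: [0.9, 0.0, 1.5]
opening: 0.0
gripper_force: 1.0
time: 10.85
tcp_pos: [0.454, -0.2446, 0.196]
eef_rot: [0.001, 0.937, -0.349, 0.003]
force: [0.9, 0.0, -0.0]
opening: -0.0
gripper_force: 0.0
```

The spring force faded linearly from .0655 to about .0725, which is the full 7 mm. Final check of the selector and bench from above.

Run:
```python
from h import *
im=snap('top','top2.png')
u,v,k=blob(im,(316,178,344,206),lambda h,s,v:(h>3)&(h<20)&(s>90)&(v>120));p=back(im,u,v,.085)[:2]-[.5077,.1295]
print(u,v,k,np.hypot(*p),np.arctan2(p[1],p[0])+.054)
```

```text
331.17333333333335 192.82666666666665 75 0.07356479793340874 -0.664623292612676
```

View pics/top2.png

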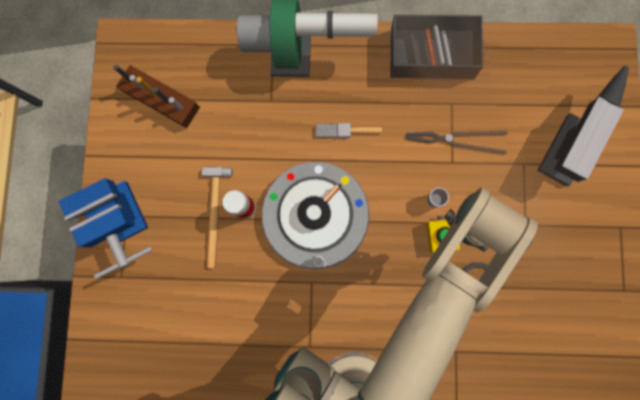

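The tab at (331,193) points at yellow (345,181): -0.665 from the coarse top view and -0.642 from the wrist view, either side of -0.65. Nothing else has moved.

```bash
python3 -c "
from workcell import *
print(close_job())"
```

```text
the job is handed in; nothing more can be done
None
```

The selector tab points at the yellow mark, measured within about 0.015 rad; the start button was then pressed fully down and came back up, nothing else was seen to move, and the job is handed in at about 11 s of the 51 s allowed.

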